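Sort the bench leftovers into trays and the push-button drawer

TASK

Clear the four leftovers from the front of the bench: lay the two plugs in the blue tray, one in each of its two bays, lay the red abrasive block in the yellow tray, and put the blue USB stick away in the drawer of the small grey box. The drawer is latched shut and springs out by itself when the red button on top of the box is pressed; leave it standing open. Do not disturb the solder spool or the marker pen.

Things in the scene. Friction and masses are not known exactly. Their poses are not given: they have to be found in the camera images.
- jack_plug: jack plug lying flat, black sleeve and cream-brass shell, a plug; 72 mm long along its own y, 13 mm wide along its x (its solid core is 10 wide, 8 high), 13 mm high. Origin: middle of its underside, z up.
- banana_plug: banana plug lying flat, a plug; grey sleeve with a thin metal pin; 47 mm long along its own y, 11 mm wide along x, 10 mm high. The sleeve reaches from y = -8 to +24 mm, the 4 mm thick pin from y = -8 to -24 mm. Origin: middle of the underside (of the whole length), z up; grip the sleeve at about y = +8 mm.
- abrasive_block: red abrasive block lying flat, 48 mm long along its own y, 26 mm wide along x, 15 mm high. Origin: middle of its underside, z up.
- usb_stick: blue USB stick with a grey metal end, lying flat, 54 mm long along its own y, 18 mm wide along x, 9 mm high. Origin: middle of its underside, z up.
- plug_tray: blue open tray fixed to the bench, 110 mm along its own x, 170 mm along its y, 18 mm high, walls and floor 4 mm thick. A 4 mm wide, 17 mm high divider along x at y = 0 makes two bays, each 102 mm (x) by 79 mm (y), with centres at y = +41.5 and -41.5 mm. Its own x points roughly away from the robot. Origin: middle of its underside, on the bench.
- abrasive_tray: yellow open tray fixed to the bench, 110 mm along its own x, 100 mm along its y, 18 mm high, walls and floor 4 mm thick, one bay of 102 x 92 mm. Its own x points roughly away from the robot. Origin: middle of its underside, on the bench.
- drawer_floor (a point): point on the inner floor of the grey box's drawer, 7 mm above the bench, moving with it: 85 mm towards the robot (box -x) when freed; a 0.7 N spring keeps it out. Axes of the box: x roughly away from the robot, z up. When out, the open part is x -43 to +42 mm, y -41 to +41 mm of this point, side walls 22 mm high, front wall 46; lay the stick along x. Fixed box: 110 (x) by 100 (y) by 56 mm high.
- button_top (a point): centre of the top of the red round push button (26 mm across) on the grey box, 67 mm above the bench. Pressing it down 4.5 mm (3 N) frees the drawer; full travel 8 mm (4.5 N); it springs back. Axes as the box; it lies 34 mm behind (+x of) drawer_floor while the drawer is latched shut (as at the start), 119 mm when fully out.
- solder_spool: bystander to leave alone: black-flanged spool of solder wire standing on the bench, 58 mm across, 36 mm high. Origin: middle of its underside.
- marker_black: bystander to leave alone: grey and black marker pen lying on the bench, 132 mm long along its own y, 14 mm thick. Origin: middle of its underside.

How it is judged:
At the end, for the whole second after the job is handed in: Plugs on the blue tray's floor, one in each bay; abrasive block on the yellow tray's floor; USB stick on the drawer's floor, within 42 mm (lengthwise) and 38 mm (sideways) of drawer_floor; drawer at least 60 mm out; all four released and at rest (((y of jack_plug in the frame of plug_tray between 0.006 and 0.078 m and y of banana_plug in the frame of plug_tray between -0.078 and -0.006 m) or (y of jack_plug in the frame of plug_tray between -0.078 and -0.006 m and y of banana_plug in the frame of plug_tray between 0.006 and 0.078 m)) and x of jack_plug in the frame of plug_tray between -0.045 and 0.045 m and z of each of jack_plug, banana_plug in the frame of plug_tray below 0.015 m and x of banana_plug in the frame of plug_tray between -0.045 and 0.045 m and x of abrasive_block in the frame of abrasive_tray between -0.045 and 0.045 m and y of abrasive_block in the frame of abrasive_tray between -0.042 and 0.042 m and z of abrasive_block in the frame of abrasive_tray below 0.012 m and x of usb_stick in the frame of drawer_floor between -0.042 and 0.042 m and y of usb_stick in the frame of drawer_floor between -0.038 and 0.038 m and z of usb_stick in the frame of drawer_floor between -0.006 and 0.01 m and horizontal distance between drawer_floor and button_top above 0.094 m and linear speed of each of jack_plug, banana_plug, abrasive_block, usb_stick below 0.02 m/s); the robot touches nothing.
It fails at once if the solder spool is pushed more than 30 mm from its place (distance of solder_spool from where it was at the start of the episode above 0.03 m).
It fails at once if the marker pen is pushed more than 30 mm from its place (distance of marker_black from where it was at the start of the episode above 0.03 m).
It also fails if it takes over 104 s, if anything falls off the work surface, if the arm or the gripper's body presses on something with over 40 N, if the wrist force passes 120 N, or if a joint passes its speed limit or range.

ROBOT

A 7-joint arm with a two-finger parallel gripper is mounted at the origin on a cart in front of the work surface, level with it; the furniture and walls round the work are solid. World frame = base frame: x ahead of the robot, y to its left, z up, the work surface at z = 0. Lengths are in m, angles in rad, forces in N, time in s.
With the tool pointing down it reaches from about 0.425 to 0.875 m from the base axis. Payload 4.7 kg.
Tool frame: the origin (TCP) lies at the very end of the fingers, on their centre line; the grasp point (between the pads) lies 19 mm behind it; z points along the fingers, y is the line along which they close (so a half turn about z gives the same grasp; the last joint's range is limited). The gripper opens to 87 mm and grips with 3 to 60 N. Pads are 19 mm wide; open, the fingers measure 117 mm over their backs; the gripper's body (75 mm by 190 mm) begins 51 mm behind the grasp point.
Start: joints at [1.351, 0.321, -0.07, 1.45, 0.023, 1.371, -0.057], TCP at [0.151, -0.632, 0.223] pointing down, gripper open.
Joint ranges: [-2.86, 2.86], [-0.3, 2.09], [-1.38, 1.24], [0.06, 2.45], [-1.56, 4.7], [0.09, 2.05], [-2.69, 2.69]. Speed limits (rad/s): [2.57, 2.57, 3.14, 3.14, 3.14, 3.14, 3.14].

INTERFACE

Orientations are given as a rotation vector (axis times angle).
In Python, from bench import get_state, get_image, get_calibration, close_job gives the robot as it stands.
- The arm moves only by the shell command python3 -m crank 'ROWS' [FORCE]. ROWS is JSON, a list of rows, each a list of 5 numbers: the opening, from 0 (shut) to 1 (fully open), then the shift along the world's x, y, z in units of 0.2 m (1.0 is 0.2 m), then the turn about the world's z in units of 2 pi rad (1.0 is 2 pi rad). A call has 1 to 5 rows; each row is the pose to reach, as a shift and turn from the pose commanded when the call began, turning the shorter way round; what a row does not reach only later rows make up. A row lasts 1/8 s, in which the tool goes at most 62.5 mm and 10.7 degrees, less where a joint would pass 70% of its speed; a pose out of reach is approached as far as the arm can. A call with a number of a shift or a turn outside -1 to 1 is refused whole. A call with a gripper value outside its range is refused whole. The fingers move at their own pace and stop on an object; FORCE is the grip in N (left out, the last holds). Time passes only in rows, so rows that repeat a pose let the fingers close. It gives the time, the measured TCP pose, the force, the opening and the grip force at its end, in the units of the state.
- get_state(): the state, without advancing time (a new reading comes with each control period).
- get_image(name): name is "scene" or "top"; returns the picture (480x640x3 uint8, red, green, blue); there is no depth.
- get_calibration(name): a dict with "fovy" (degrees; the focal length in pixels is half the picture's height over the tangent of half this angle, whatever the lens; pixels are square), "cx", "cy" (the principal point, pixels), "R" (3x3) and "t" (3): a world point X has camera coordinates R X + t. Camera axes: x right, y down, z forward; pixel columns grow to the right and rows downward; lengths in m; the calibration is good to about 2 mm. A picture is of the moment at which its call begins. get_calibration takes no time and is no camera call.
- close_job(): hands the job in; it is judged then, once.
The state is a dict: "time": time; "joint_positions": joint angles; "qd": joint speeds; "joint_torque": joint torques, N m; "position": TCP position; "tool_rot": TCP orientation; "ft_force": force on the tool from outside, world axes, zero at the start; "torque": the same for the moment, N m; "grip_width": opening from 0.0 (shut) to 1.0 (fully open); "grip_force": force on a finger pad.
Only numpy, scipy, OpenCV 4.12 (cv2) and the standard library are available. Lean on these libraries where they do the work, as an engineer would, in place of code of your own. Each camera call takes 0.05 s, during which the arm holds its last target. There are 200 camera calls.

## Working session

There is one attempt and no reset: what is moved stays moved. The work goes in short steps, Python scripts to look and compute and a shell command to move; the robot and the scene stay as the last step left them, time stands still between calls to the robot, and variables do not carry over. Pictures are saved under pics/ and viewed, at most 14 in all, crops included, and the job is handed in when it is done.

```bash
ls; mkdir -p pics
python3 - <<'E'
from bench import *
import cv2
for n in("scene","top"):
    cv2.imwrite(f"pics/{n}0.png",get_image(n)[:,:,::-1]); print(n,get_calibration(n))
print(get_state())
E
```

```text
pics
scene {'fovy': 47.64432560795173, 'cx': 318.35381421777396, 'cy': 234.3728430829822, 'R': array([[-0.83089115, -0.55640884,  0.00539424],
       [-0.38380916,  0.56607339, -0.72955565],
       [ 0.40287768, -0.60825169, -0.68390018]]), 't': array([0.45079129, 0.25045502, 1.02538765])}
top {'fovy': 50.47528687630907, 'cx': 317.30878911994523, 'cy': 232.05323673144517, 'R': array([[ 0.00760312, -0.99992446, -0.00965747],
       [-0.9928901 , -0.00640163, -0.11886235],
       [ 0.11879155,  0.01049253, -0.99286377]]), 't': array([0.02606542, 0.52245739, 1.15041943])}
{'time': 0.1, 'joint_positions': array([ 1.35111616,  0.32174192, -0.070121  ,  1.45153148,  0.02262787,
        1.37078889, -0.05690355]), 'qd': array([-0.00131247, -0.00208019, -0.00055254, -0.0020369 , -0.00277289,
       -0.00023258, -0.00070845]), 'joint_torque': array([-3.89675006e-04, -4.92571270e+01, -4.05841051e-01, -3.13394308e+01,
       -6.40732865e-02,  3.95496364e-02,  7.07733238e-05]), 'position': array([ 0.15043062, -0.63185788,  0.22158649]), 'tool_rot': array([-3.11849977e+00, -3.66291876e-01,  4.75018415e-04]), 'ft_force': array([ 1.13790059, -0.65066192,  0.14312741]), 'torque': array([-0.01547547, -0.04281252,  0.00024658]), 'grip_force': 0.0, 'grip_width': 1.0017648934323848}
```

View pics/top0.png

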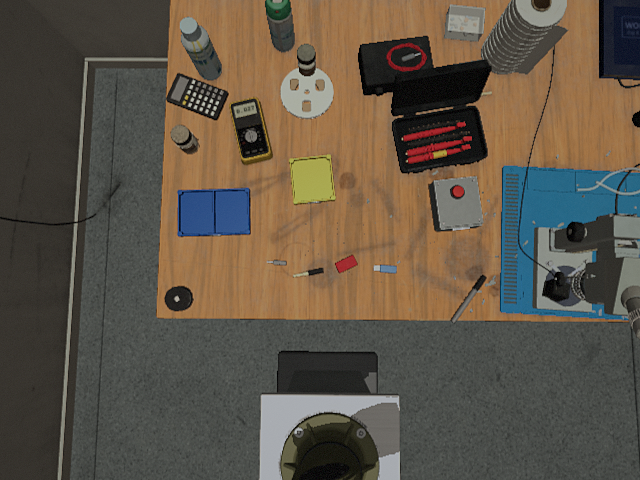

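View pics/scene0.png

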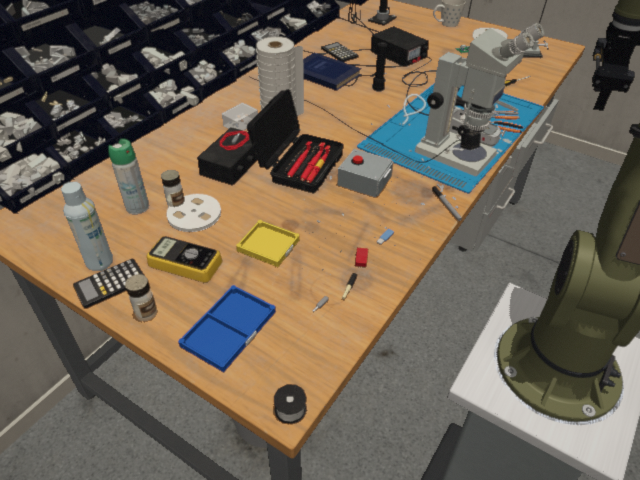

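```bash
cat > h.py <<'E'
import numpy as np, cv2
from bench import *
def ray(n,u,v,z):
    c=get_calibration(n); f=240/np.tan(np.radians(c['fovy']/2)); R=np.array(c['R']); t=np.array(c['t'])
    d=R.T@np.array([(u-c['cx'])/f,(v-c['cy'])/f,1]); o=-R.T@t
    return (o+d*(z-o[2])/d[2])
def proj(n,X):
    c=get_calibration(n); f=240/np.tan(np.radians(c['fovy']/2)); p=np.array(c['R'])@np.array(X)+c['t']
    return np.array([c['cx']+f*p[0]/p[2],c['cy']+f*p[1]/p[2]])
E
python3 - <<'E'
import cv2,numpy as np
a=cv2.imread('pics/top0.png');
def crop(u,v,w,h,k):
    return cv2.resize(a[v:v+h,u:u+w],None,fx=k,fy=k,interpolation=cv2.INTER_CUBIC)
A=crop(260,240,160,60,5)
B=np.hstack([crop(170,140,200,105,2),crop(420,165,75,105,2)]); 
B=cv2.resize(B,(800,int(B.shape[0]*800/B.shape[1])))
cv2.imwrite('pics/c1.png',np.vstack([A,B])[:600])
E
```

```text
(no output)
```

View pics/c1.png

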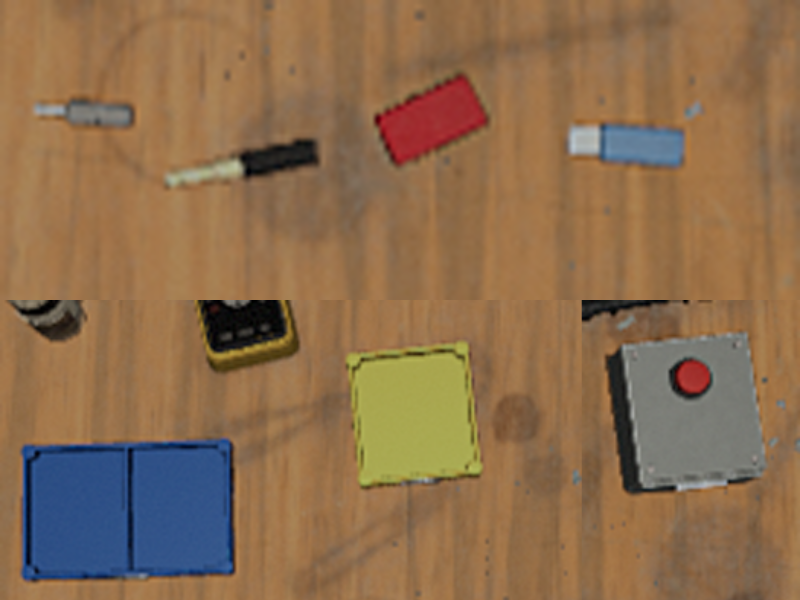

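Run:
```python
from h import *
A=lambda x,y,z: ray('top',260+(x+.5)/5-.5,240+(y+.5)/5-.5,z)
k=800/275
L=lambda x,y,z: ray('top',170+(x+.5)/k-.5,140+(y-300+.5)/k-.5,z)
Bx=lambda x,y,z: ray('top',420+(x-581.8+.5)/k-.5,165+(y-300+.5)/k-.5,z)
def ends(n,p,q):
    d=q-p; print(n,'mid',((p+q)/2)[:2].round(4),'len',np.linalg.norm(d).round(4),'ang',np.degrees(np.arctan2(d[1],d[0])).round(1))
ends('banana pin->sleeve',A(34,110,.005),A(133,114,.005)); print(' sleeve',A(100,113,.008)[:2])
ends('jack',A(165,181,.006),A(318,151,.006))
ends('red',A(387,141.5,.013),A(476.5,97,.013)); ends(' redw',A(420,96.5,.015),A(443.5,142,.015))
ends('usb',A(568,138.5,.008),A(685,147,.008))
for n,f,c,z in(('blue',L,[(24,447),(232,440),(234,573),(24,580)],.018),('yel',L,[(348,350),(469,343),(481,473),(360,487)],.018),('box',Bx,[(622,345),(749,335),(763,475),(636,490)],.056)):
    P=[f(*p,z)[:2] for p in c]; print(n,np.mean(P,0).round(4)); ends('  left->right',(P[0]+P[3])/2,(P[1]+P[2])/2); ends('  near->far',(P[3]+P[2])/2,(P[0]+P[1])/2)
b=Bx(693,378,.067); print('button',b)
print('marker',ray('top',468,298,.007),'spool',ray('top',179,298,.036))
s=ray('scene',357.5,159,.067); print('scene button',s, 'usb',ray('scene',385,237,.009),'red',ray('scene',361.5,254,.015),'box scene')
```

```text
banana pin->sleeve mid [0.4537 0.1262] len 0.0468 ang -91.9
 sleeve [0.45306641 0.11813275]
jack mid [0.4288 0.0514] len 0.0732 ang -78.5
red mid [ 0.4509 -0.0376] len 0.0468 ang -63.2
 redw mid [ 0.4508 -0.0375] len 0.0238 ang -152.6
usb mid [ 0.4409 -0.1291] len 0.0549 ang -93.8
blue [0.5706 0.2748]
  left->right mid [0.5706 0.2748] len 0.1701 ang -87.7
  near->far mid [0.5706 0.2748] len 0.1094 ang 2.2
yel [0.6521 0.0431]
  left->right mid [0.6521 0.0431] len 0.0993 ang -84.6
  near->far mid [0.6521 0.0431] len 0.1117 ang 5.5
box [ 0.5887 -0.2904]
  left->right mid [ 0.5887 -0.2904] len 0.1001 ang -84.0
  near->far mid [ 0.5887 -0.2904] len 0.1136 ang 4.1
button [ 0.61261661 -0.28848885  0.067     ]
marker [ 0.372932   -0.32172683  0.007     ] spool [0.36808643 0.34419458 0.036     ]
scene button [ 0.61183903 -0.28387113  0.067     ] usb [ 0.43765861 -0.12325459  0.009     ] red [ 0.4519868  -0.03878479  0.015     ] box scene
```

```bash
python3 -m crank '[[1,0.15,0.3,0,0.03],[1,0.3,0.6,0,0.06],[1,0.5,1,0,0.08],[1,0.5,1,0,0.1],[1,0.5,1,0,0.1]]' 20; python3 -m crank '[[0,0.2,0.3,0,0.03],[0,0.5,0.5,0,0.06],[0,0.75,0.6,0,0.06],[0,1,0.7,0,0.06],[0,1,0.7,0,0.06]]'
```

```text
time: 0.72
position: [0.2525, -0.4297, 0.2227]
tool_rot: [2.85, 1.321, 0.0]
ft_force: [-0.6, -0.5, 0.3]
grip_width: 0.996
grip_force: 0.0
time: 1.35
position: [0.4545, -0.2894, 0.222]
tool_rot: [-2.551, -1.832, -0.005]
ft_force: [-1.8, -1.0, 0.0]
grip_width: 0.516
grip_force: 0.0
```

```bash
python3 -m crank '[[0,0.3,0,0,0],[0,0.6,0,-0.2,0],[0,0.79,0.01,-0.4,0],[0,0.79,0.01,-0.64,0],[0,0.79,0.01,-0.64,0]]'; python3 -m crank '[[0,0,0,-0.05,0],[0,0,0,-0.1,0],[0,0,0,-0.15,0],[0,0,0,-0.165,0],[0,0,0,-0.165,0]]'
```

```text
time: 1.98
position: [0.6042, -0.291, 0.0888]
tool_rot: [-2.552, -1.816, 0.01]
ft_force: [-1.0, 0.4, 0.8]
grip_width: 0.024
grip_force: 0.0
time: 2.6
position: [0.6089, -0.2911, 0.0624]
tool_rot: [2.557, 1.823, 0.0]
ft_force: [-0.9, -1.6, 3.2]
grip_width: 0.007
grip_force: 1.4
```

```bash
python3 -m crank '[[0,0,0,-0.015,0],[0,0,0,-0.015,0],[0,0,0,-0.015,0]]'; python3 -m crank '[[0,0,0,0.2,0],[0,-0.1,0.1,0.5,0],[0,-0.4,0.5,0.5,0.03],[1,-0.7,1,0.5,0.06],[1,-0.7,1,0.5,0.06]]'
python3 - <<'E'
from h import *
a=get_image('top')[:,:,::-1]
cv2.imwrite('pics/t2.png',cv2.resize(a[150:310,250:510],None,fx=3,fy=3,interpolation=cv2.INTER_CUBIC))
E
```

```text
time: 2.98
position: [0.609, -0.2911, 0.0595]
tool_rot: [2.556, 1.823, 0.0]
ft_force: [-0.2, -1.1, 5.3]
grip_width: 0.006
grip_force: 2.6
time: 3.6
position: [0.4834, -0.1138, 0.1577]
tool_rot: [-2.168, -2.272, -0.0]
ft_force: [1.0, 1.8, 0.9]
grip_width: 0.152
grip_force: 0.0
```

View pics/t2.png

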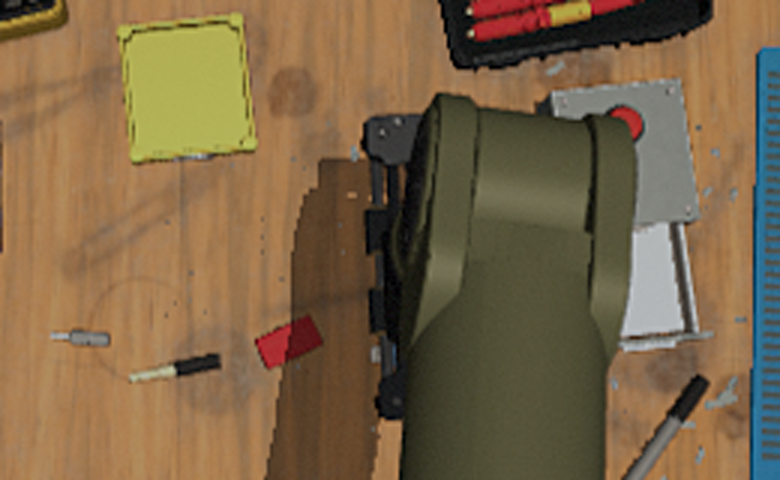

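```bash
python3 -m crank '[[0.6,-0.14,-0.19,0,-0.018],[0.6,-0.14,-0.19,-0.2,-0.018],[0.6,-0.14,-0.19,-0.45,-0.018],[0.6,-0.14,-0.19,-0.5,-0.018],[0.6,-0.14,-0.19,-0.5,-0.018]]'
python3 - <<'E'
from h import *
s=get_state();print(s['position'],s['tool_rot'],s['grip_width'])
E
```

```text
time: 4.28
position: [0.4571, -0.1537, 0.0584]
tool_rot: [-2.294, -2.145, -0.0]
ft_force: [0.3, 0.3, 0.2]
grip_width: 0.592
grip_force: 0.0
[ 0.45709957 -0.15366744  0.05840476] [-2.29388372e+00 -2.14474751e+00 -4.55965320e-04] 0.5922909666912114
```

```bash
python3 -m crank '[[0.6,-0.08,0.125,0,0],[0.6,-0.08,0.125,-0.1,0],[0.6,-0.08,0.125,-0.2,0],[0.6,-0.08,0.125,-0.265,0],[0.6,-0.08,0.125,-0.27,0]]' 20;  python3 - <<'E'
from h import *
a=get_image('scene')[:,:,::-1]
cv2.imwrite('pics/s3.png',cv2.resize(a[180:300,290:450],None,fx=4,fy=4,interpolation=cv2.INTER_CUBIC))
E
```

```text
time: 4.9
position: [0.4414, -0.1292, 0.0046]
tool_rot: [2.295, 2.145, 0.0]
ft_force: [1.0, 1.2, 1.5]
grip_width: 0.598
grip_force: 0.0
```

View pics/s3.png

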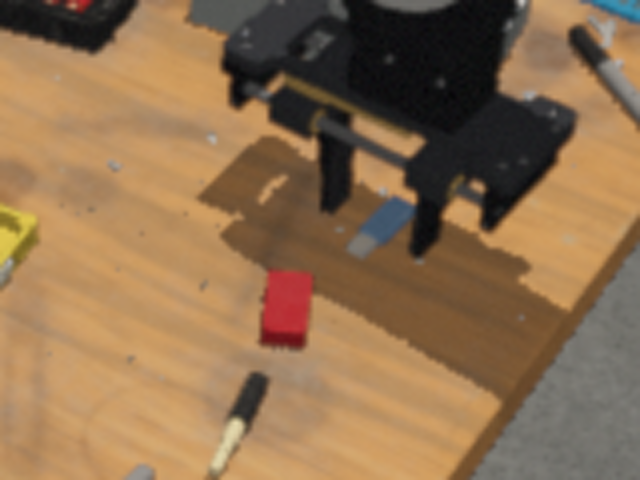

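```bash
python3 -m crank '[[0.3,0,0,-0.008,0],[0,0,0,-0.008,0],[0,0,0,-0.008,0],[0,0,0,-0.008,0],[0,0,0,-0.008,0]]' 25; python3 -m crank '[[0,0,0,0.1,0],[0,0,0,0.3,0],[0,0,0,0.5,0],[0,0,0,0.5,0]]'
```

```text
time: 5.58
position: [0.4411, -0.1292, 0.0028]
tool_rot: [2.295, 2.145, 0.0]
ft_force: [0.1, 0.3, 0.6]
grip_width: 0.201
grip_force: 25.0
time: 6.08
position: [0.4434, -0.13, 0.1057]
tool_rot: [2.291, 2.14, 0.003]
ft_force: [-0.3, -0.3, -0.7]
grip_width: 0.201
grip_force: 25.0
```

```bash
python3 -m crank '[[0,0,0,0.05,-0.02],[0,0,-0.2,0.05,-0.05],[0,0.1,-0.4,0.05,-0.08],[0,0.2,-0.6,0.05,-0.11],[0,0.253,-0.845,0.05,-0.14]]'; python3 -m crank '[[0,0,0,0,-0.03],[0,0,0,0,-0.06],[0,0,0,0,-0.085],[0,0,0,0,-0.085],[0,0,0,0,-0.085]]';python3 - <<'E'
from h import *
a=get_image('scene')[:,:,::-1]
cv2.imwrite('pics/s4.png',cv2.resize(a[120:270,300:500],None,fx=4,fy=4,interpolation=cv2.INTER_CUBIC))
E
```

```text
time: 6.7
position: [0.4921, -0.2982, 0.1112]
tool_rot: [-2.989, -0.963, 0.001]
ft_force: [0.3, 0.8, 0.1]
grip_width: 0.206
grip_force: 25.0
time: 7.32
position: [0.4912, -0.2979, 0.1119]
tool_rot: [-3.137, -0.151, 0.002]
ft_force: [0.1, 0.1, -0.5]
grip_width: 0.203
grip_force: 25.0
```

View pics/s4.png

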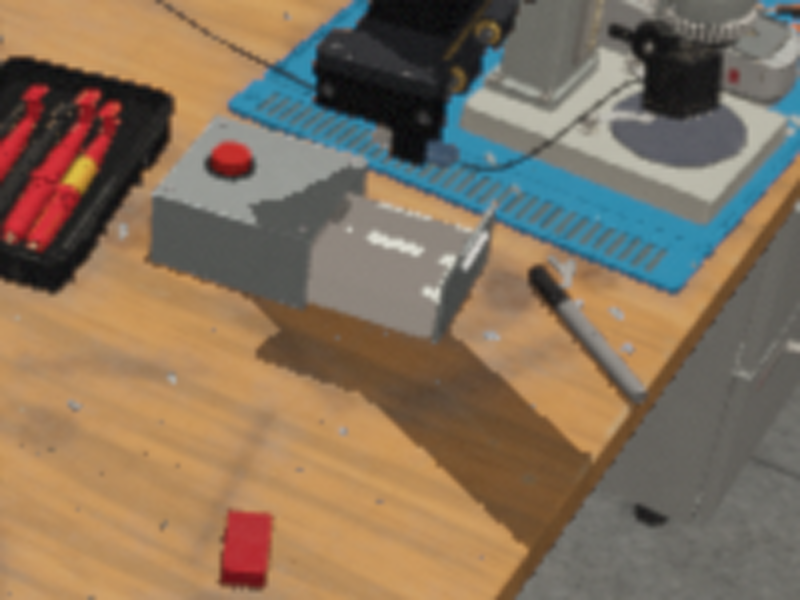

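Run:
```python
from h import *
print(ray('scene',410,204.5,0),ray('scene',376.5,195.7,0))
# top view t2.png: front wall right end (708,335) top z .046, box front top right corner (695,218) z .056
print(ray('top',250+708/3,150+335/3,.046),ray('top',250+695/3,150+218/3,.056),ray('top',250+690/3,150+328/3,.022))
```

```text
[ 4.46847189e-01 -2.72591425e-01 -1.11022302e-16] [ 0.53408957 -0.25578691  0.        ]
[ 0.45530698 -0.35365294  0.046     ] [ 0.54316822 -0.34344843  0.056     ] [ 0.46213987 -0.34765007  0.022     ]
```

```bash
python3 -m crank '[[0,0.03,-0.02,-0.1,0],[0,0.03,-0.02,-0.2,0],[0,0.03,-0.02,-0.3,0],[0,0.03,-0.02,-0.4,0],[0,0.03,-0.02,-0.46,0]]'; python3 -m crank '[[0,0,0,-0.02,0],[0,0,0,-0.035,0],[0,0,0,-0.035,0]]'
```

```text
time: 8.0
position: [0.4968, -0.3016, 0.0187]
tool_rot: [-3.137, -0.147, 0.003]
ft_force: [-0.9, -0.0, 0.8]
grip_width: 0.202
grip_force: 25.0
time: 8.38
position: [0.498, -0.3024, 0.0142]
tool_rot: [3.138, 0.146, 0.001]
ft_force: [1.0, 0.3, 0.3]
grip_width: 0.201
grip_force: 25.0
```

```bash
python3 -m crank '[[0,0,0,-0.01,0],[0.42,0,0,-0.01,0],[0.42,0,0,-0.01,0],[0.42,0,0,-0.01,0],[0.42,0,0,0,0]]'; python3 -m crank '[[0.42,0,0,0.15,0],[0.42,0,0,0.35,0],[0.42,0,0,0.5,0],[0.42,-0.1,0.4,0.5,0.03],[0.6,-0.2,0.8,0.5,0.06]]';  python3 -m crank '[[0.6,0,0.3,0,0.03],[0.6,-0.05,0.5,0,0.06],[0.6,-0.05,0.5,0,0.09],[0.6,-0.05,0.5,0,0.12],[0.6,-0.05,0.5,0,0.15]]'
python3 - <<'E'
from h import *
a=get_image('top')[:,:,::-1]
cv2.imwrite('pics/t5.png',cv2.resize(a[150:310,250:510],None,fx=3,fy=3,interpolation=cv2.INTER_CUBIC))
E
```

```text
time: 9.0
position: [0.4975, -0.3021, 0.0137]
tool_rot: [-3.138, -0.147, 0.0]
ft_force: [-0.3, -0.6, -0.1]
grip_width: 0.415
grip_force: 0.0
time: 9.62
position: [0.4675, -0.1798, 0.1144]
tool_rot: [3.053, 0.736, 0.002]
ft_force: [-0.0, 2.3, 0.7]
grip_width: 0.469
grip_force: 0.0
time: 10.25
position: [0.4573, -0.0807, 0.114]
tool_rot: [2.39, 2.038, -0.0]
ft_force: [-0.7, -0.6, -1.0]
grip_width: 0.597
grip_force: 0.0
```

View pics/t5.png

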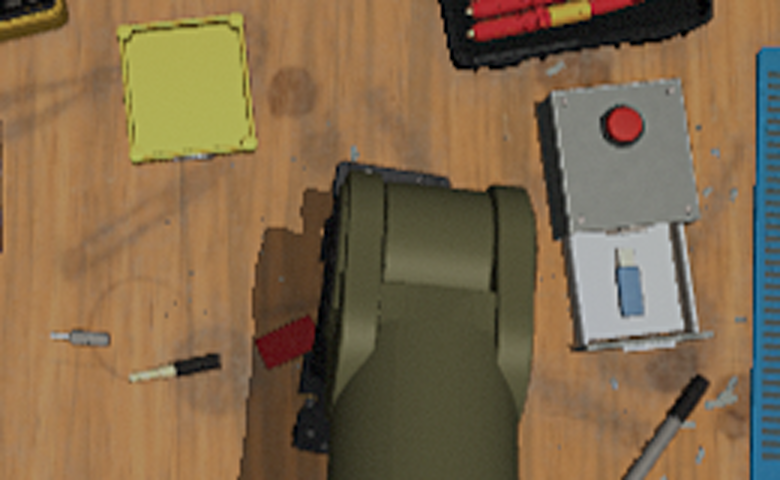

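```bash
python3 -m crank '[[0.6,-0.03,0.1,0,0.03],[0.6,-0.03,0.215,0,0.06],[0.6,-0.03,0.215,-0.1,0.085],[0.6,-0.03,0.215,-0.25,0.1],[0.6,-0.03,0.215,-0.4,0.1]]'; python3 -m crank '[[0.6,0,0,-0.08,0],[0.6,0,0,-0.13,0],[0.6,0,0,-0.13,0]]' 30
```

```text
time: 10.92
position: [0.4517, -0.038, 0.0333]
tool_rot: [1.654, 2.669, 0.0]
ft_force: [-0.2, -0.5, -0.0]
grip_width: 0.601
grip_force: 0.0
time: 11.3
position: [0.4513, -0.0378, 0.0077]
tool_rot: [-1.653, -2.671, -0.0]
ft_force: [-0.9, 0.2, 0.5]
grip_width: 0.597
grip_force: 0.0
```

```bash
python3 -m crank '[[0.2,0,0,-0.01,0],[0,0,0,-0.01,0],[0,0,0,-0.01,0],[0,0,0,-0.01,0],[0,0,0,0.1,0]]'; python3 -m crank '[[0,0,0,0.2,0],[0,0.2,0.1,0.3,-0.03],[0,0.5,0.25,0.3,-0.06],[0,0.8,0.4,0.3,-0.06],[0,1,0.4,0.3,-0.06]]'; python3 -m crank '[[0,0,0,0,0],[0,0,0,0,0]]'
```

```text
time: 11.92
position: [0.4498, -0.0377, 0.0268]
tool_rot: [-1.65, -2.669, 0.001]
ft_force: [0.6, 0.1, -0.1]
grip_width: 0.302
grip_force: 30.0
time: 12.55
position: [0.6528, 0.0449, 0.0878]
tool_rot: [-2.12, -2.317, -0.002]
ft_force: [-0.6, -0.1, 0.2]
grip_width: 0.297
grip_force: 30.0
time: 12.8
position: [0.6503, 0.0422, 0.0869]
tool_rot: [-2.122, -2.314, 0.002]
ft_force: [-0.5, -0.1, 0.3]
grip_width: 0.299
grip_force: 30.0
```

```bash
python3 -m crank '[[0,0,0,-0.15,0],[0,0,0,-0.28,0],[0,0,0,-0.36,0],[0,0,0,-0.37,0],[0,0,0,-0.37,0]]'; python3 -m crank '[[0.45,0,0,0,0],[0.45,0,0,0,0],[0.45,0,0,0.03,0],[0.45,0,0,0.2,0],[0.45,0,0,0.4,0]]';  python3 -m crank '[[0.45,-0.2,0,0.1,0.01],[0.45,-0.5,0,0.1,0.018],[0.45,-0.8,0.03,0,0.018],[0.45,-1,0.04,0,0.018],[0.45,-1,0.04,0,0.018]]'
python3 - <<'E'
from h import *
a=get_image('top')[:,:,::-1]
cv2.imwrite('pics/t6.png',cv2.resize(a[140:290,160:360],None,fx=3,fy=3,interpolation=cv2.INTER_CUBIC))
E
```

```text
time: 13.42
position: [0.6517, 0.042, 0.0148]
tool_rot: [2.123, 2.314, 0.001]
ft_force: [-0.8, 0.6, 0.1]
grip_width: 0.297
grip_force: 30.0
time: 14.05
position: [0.6508, 0.0422, 0.0944]
tool_rot: [-2.123, -2.315, 0.001]
ft_force: [0.8, 1.0, 0.7]
grip_width: 0.449
grip_force: 0.0
time: 14.68
position: [0.4487, 0.0496, 0.0937]
tool_rot: [1.987, 2.431, -0.006]
ft_force: [1.0, -0.1, -0.4]
grip_width: 0.45
grip_force: 0.0
```

View pics/t6.png

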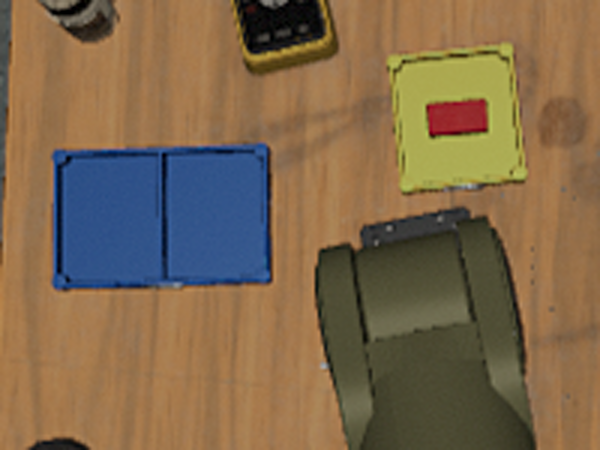

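```bash
python3 -m crank '[[0.45,-0.1,0.01,-0.1,0],[0.45,-0.1,0.01,-0.2,0],[0.45,-0.1,0.01,-0.3,0],[0.45,-0.1,0.01,-0.4,0],[0.45,-0.1,0.01,-0.445,0]]'; python3 -m crank '[[0.45,0,0,0,0],[0.2,0,0,0,0],[0,0,0,0,0],[0,0,0,0,0],[0,0,0,0,0]]' 25
```

```text
time: 15.35
position: [0.4323, 0.0527, 0.0042]
tool_rot: [-1.988, -2.431, -0.002]
ft_force: [-0.6, 0.6, -0.1]
grip_width: 0.45
grip_force: 0.0
time: 15.98
position: [0.4315, 0.052, 0.005]
tool_rot: [1.989, 2.431, 0.0]
ft_force: [-0.7, 0.1, 0.1]
grip_width: 0.105
grip_force: 25.0
```

```bash
python3 -m crank '[[0,0,0,0.1,0],[0,0,0,0.3,0],[0,0.1,0.2,0.45,0.03],[0,0.3,0.5,0.45,0.06],[0,0.6,0.8,0.45,0.085]]'; python3 -m crank '[[0,0.1,0.1,0,0.03],[0,0.1,0.1,0,0.06],[0,0.1,0.1,0,0.09],[0,0.1,0.1,0,0.12],[0,0.1,0.1,0,0.14]]';python3 -m crank '[[0,0,0,0,0],[0,0,0,0,0]]'
python3 - <<'E'
from h import *
a=get_image('scene')[:,:,::-1]
cv2.imwrite('pics/s7.png',cv2.resize(a[200:400,150:400],None,fx=3,fy=3,interpolation=cv2.INTER_CUBIC))
E
```

```text
time: 16.6
position: [0.5309, 0.1902, 0.0959]
tool_rot: [1.27, 2.87, 0.0]
ft_force: [-0.2, -1.2, 0.6]
grip_width: 0.103
grip_force: 25.0
time: 17.23
position: [0.5492, 0.209, 0.0945]
tool_rot: [0.073, -3.14, -0.0]
ft_force: [0.9, 0.3, 0.5]
grip_width: 0.106
grip_force: 25.0
time: 17.48
position: [0.5493, 0.209, 0.0946]
tool_rot: [0.063, -3.141, -0.0]
ft_force: [0.7, -0.5, 0.8]
grip_width: 0.102
grip_force: 25.0
```

View pics/s7.png

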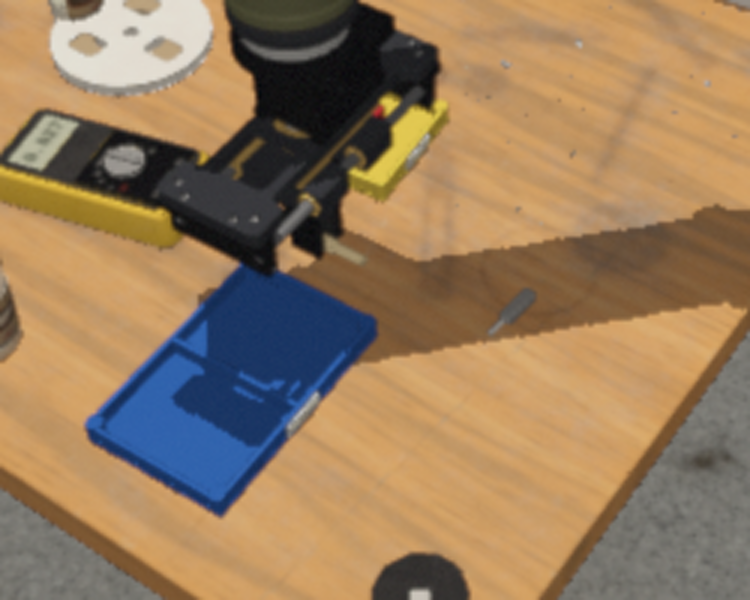

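```bash
python3 -m crank '[[0,0.11,0.12,0,0],[0,0.11,0.12,-0.12,0],[0,0.11,0.12,-0.25,0],[0,0.11,0.12,-0.37,0],[0,0.11,0.12,-0.42,0]]'; python3 -m crank '[[0,0,0,0,0],[0,0,0,0,0]]'
```

```text
time: 18.15
position: [0.5699, 0.2321, 0.0086]
tool_rot: [0.066, -3.138, 0.002]
ft_force: [-6.4, -4.4, 23.9]
grip_width: 0.103
grip_force: 25.0
time: 18.4
position: [0.5715, 0.2333, 0.0111]
tool_rot: [-0.066, 3.14, 0.001]
ft_force: [0.1, 0.1, 0.9]
grip_width: 0.106
grip_force: 25.0
```

```bash
python3 -m crank '[[0.35,0,0,0,0],[0.35,0,0,0,0],[0.35,0,0,0.1,0],[0.35,0,0,0.25,0],[0.35,0,0,0.45,0]]'; python3 -m crank '[[0.35,-0.1,-0.1,0,-0.03],[0.35,-0.3,-0.3,0,-0.06],[0.45,-0.5,-0.5,0,-0.09],[0.45,-0.59,-0.575,0,-0.12],[0.45,-0.59,-0.575,0,-0.15]]'; python3 -m crank '[[0.45,0,0,0,-0.03],[0.45,0,0,0,-0.06],[0.45,0,0,-0.05,-0.09],[0.45,0,0,-0.15,-0.115],[0.45,0,0,-0.25,-0.115]]';python3 - <<'E'
from h import *
s=get_state();p,r=s['position'],s['tool_rot'];print(np.degrees(2*np.arctan2(r[1],r[0]))-90)
a=get_image('top')[:,:,::-1]
cv2.imwrite('pics/t8.png',cv2.resize(a[140:290,160:360],None,fx=3,fy=3,interpolation=cv2.INTER_CUBIC))
E
```

```text
time: 19.02
position: [0.571, 0.2332, 0.1025]
tool_rot: [0.067, -3.141, -0.0]
ft_force: [0.8, 0.2, -0.7]
grip_width: 0.351
grip_force: 0.0
time: 19.65
position: [0.4524, 0.1162, 0.1015]
tool_rot: [1.37, 2.824, -0.005]
ft_force: [0.2, 0.3, -0.4]
grip_width: 0.449
grip_force: 0.0
time: 20.27
position: [0.454, 0.1187, 0.0516]
tool_rot: [2.272, 2.167, 0.002]
ft_force: [0.3, 0.5, 0.9]
grip_width: 0.449
grip_force: 0.0
-2.7090239899588227
```

View pics/t8.png

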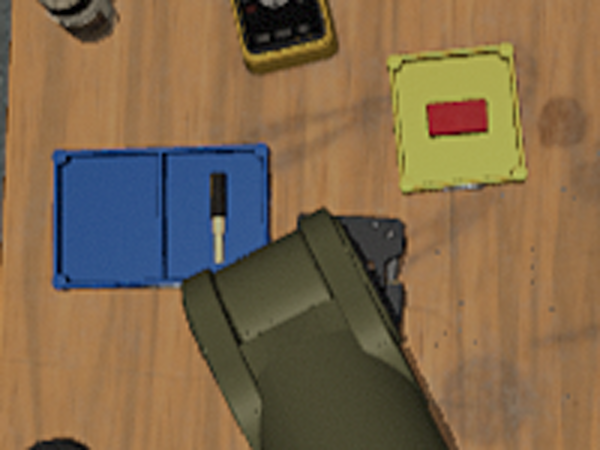

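```bash
python3 -m crank '[[0.45,0,0,-0.1,0],[0.45,0,0,-0.2,0],[0.45,0,0,-0.238,0],[0.45,0,0,-0.238,0]]'; python3 -m crank '[[0.2,0,0,0,0],[0,0,0,0,0],[0,0,0,0,0],[0,0,0,0,0],[0,0,0,0.1,0]]' 20;python3 -m crank '[[0,0,0,0.2,0],[0,0,0,0.4,0],[0,0,0,0.4,0]]'
```

```text
time: 20.82
position: [0.4534, 0.1185, 0.0037]
tool_rot: [2.272, 2.169, 0.0]
ft_force: [-0.8, -0.8, -0.1]
grip_width: 0.451
grip_force: 0.0
time: 21.45
position: [0.4519, 0.1179, 0.0223]
tool_rot: [-2.271, -2.167, 0.003]
ft_force: [0.1, 0.7, -0.1]
grip_width: 0.115
grip_force: 20.0
time: 21.82
position: [0.4556, 0.1186, 0.1058]
tool_rot: [2.27, 2.165, 0.006]
ft_force: [0.1, 0.0, -0.1]
grip_width: 0.12
grip_force: 20.0
```

```bash
python3 -m crank '[[0,0.1,0.2,0,0.03],[0,0.25,0.45,0,0.06],[0,0.45,0.75,0,0.09],[0,0.59,0.99,0,0.12],[0,0.59,0.99,0,0.14]]'; python3 -m crank '[[0,0,0,0,0.03],[0,0,0,0,0.06],[0,0,0,0,0.09],[0,0,0,0,0.12],[0,0,0,0,0.12]]'; python3 -m crank '[[0,0,0,0,0],[0,0,0,-0.1,0],[0,0,0,-0.2,0],[0,0,0,-0.2,0]]'
python3 - <<'E'
from h import *
s=get_state();r=s['tool_rot'];print(np.degrees(2*np.arctan2(r[1],r[0]))-90)
E
```

```text
time: 22.45
position: [0.5695, 0.3222, 0.1003]
tool_rot: [-1.115, -2.931, -0.004]
ft_force: [-0.8, -0.7, -0.3]
grip_width: 0.123
grip_force: 20.0
time: 23.08
position: [0.5706, 0.3159, 0.1013]
tool_rot: [0.023, -3.139, 0.0]
ft_force: [0.2, -0.1, 0.3]
grip_width: 0.118
grip_force: 20.0
time: 23.58
position: [0.5699, 0.3148, 0.0601]
tool_rot: [0.025, -3.138, 0.004]
ft_force: [0.6, 1.8, 0.1]
grip_width: 0.125
grip_force: 20.0
-269.1035716008303
```

```bash
python3 -m crank '[[0,0,0,-0.1,0],[0,0,0,-0.18,0],[0,0,0,-0.22,0],[0,0,0,-0.245,0],[0,0,0,-0.245,0]]'; python3 -m crank '[[0.35,0,0,0,0],[0.35,0,0,0,0],[0.35,0,0,0.1,0],[0.35,0,0,0.3,0],[0.35,0,0,0.6,0]]'; python3 -m crank '[[0.35,0,-0.3,0.1,-0.03],[0.35,0,-0.6,0.1,-0.06],[0.35,0,-0.9,0.1,-0.09],[0.35,0,-1,0.1,-0.12],[0.35,0,-1,0.1,-0.12]]'; python3 -m crank '[[0.35,0,-0.3,0,0],[0.35,0,-0.5,0,0],[0.35,0,-0.5,0,0]]'
python3 - <<'E'
from h import *
a=get_image('top')[:,:,::-1]
cv2.imwrite('pics/t9.png',cv2.resize(a[140:320,160:510],None,fx=2.2,fy=2.2,interpolation=cv2.INTER_CUBIC))
E
```

```text
time: 24.2
position: [0.5712, 0.3162, 0.014]
tool_rot: [0.025, -3.141, -0.0]
ft_force: [0.1, -0.3, 1.2]
grip_width: 0.117
grip_force: 20.0
time: 24.82
position: [0.5707, 0.3156, 0.1355]
tool_rot: [0.025, -3.14, 0.001]
ft_force: [1.5, 1.1, 0.6]
grip_width: 0.348
grip_force: 0.0
time: 25.45
position: [0.572, 0.1141, 0.1555]
tool_rot: [1.136, 2.926, -0.001]
ft_force: [0.2, 0.3, 0.3]
grip_width: 0.346
grip_force: 0.0
time: 25.82
position: [0.5718, 0.0142, 0.1545]
tool_rot: [1.133, 2.929, -0.001]
ft_force: [0.4, -0.2, -0.3]
grip_width: 0.349
grip_force: 0.0
```

View pics/t9.png

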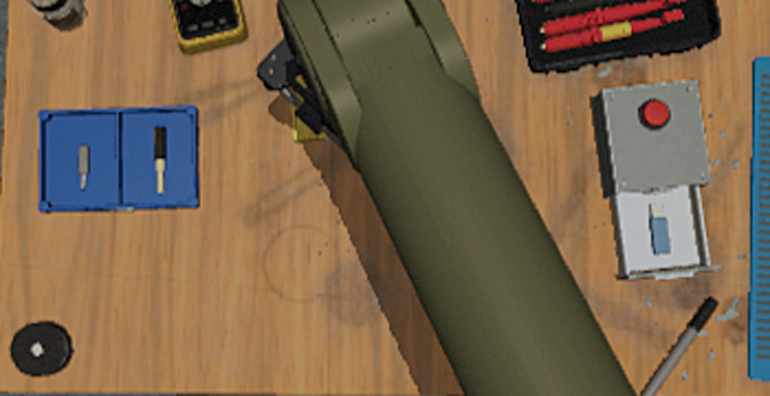

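Both plugs are in separate bays: banana at about (84,165) and jack at (160,160). The stick lies in the open drawer at (659,230), and the spool and marker haven't moved. The arm now hides the yellow tray, but the earlier top view showed the red block lying in it, and the arm is clear of everything.

```bash
python3 -c "
from bench import *
print(close_job())"
```

```text
the job is handed in; nothing more can be done
None
```

I handed the job in at about 26 s: camera views show one plug in each bay of the blue tray, the red block in the yellow tray, the USB stick in the open drawer, and the spool and marker where they were. I got no verdict back from the judging.

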